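# Recharge and lock the desiccator

### The job

The drying canisters lie in a heap in the middle of the desiccator pan and one more stands on the bench: add that one and spread them all out over the pan's floor in a single layer, none resting on another and at least a finger's breadth clear between any two. Then set the blue lid on the pan by its bar handle, with its two pins in the gaps between the claws, and twist it clockwise (seen from above) until it is drawn down tight and the pins are against their stops; let go. Leave the plug-in power supply and the tape roll next to the work where they are.

Things in the scene. Friction and masses are not known exactly. Their poses are not given: they have to be found in the camera images.
- pan: Fixed round aluminium pan, open on top; origin at the centre of its underside, on the bench. Inside 190 mm across, floor 4 mm above the origin, wall 5 mm thick and 49 mm high, topped by a springy black seal ring (its top free at 56.5 mm). Two opposite steel claws, 72 mm high, overhang the rim from 100 to 124 mm off the axis. Half a turn gives the same pan.
- claw_stop (a point): Centre of a locked pin of the lid, at the stop of one claw, on the pan's +x axis, 109 mm from the pan's axis, 55 mm up; the other claw's stop is opposite (-x). Seen from above, angles anticlockwise from pan +x, this claw covers -8 to 46 degrees, the other 172 to 226. The lid drops in with its pins in the gaps between them, anywhere from 57 to 160 degrees.
- claw_mouth (a point): Open mouth of the same claw, 46 degrees anticlockwise of its stop, 55 mm up. The claw's underside is 66.5 mm above the pan's underside at the mouth, ramps down to 59.8 mm at 10 degrees before the pan's +x axis, then runs level to the stop.
- lid: Loose lid, about 0.36 kg; origin at the centre of its underside, own z up. Blue disc of 196 mm diameter, its top 13 mm above the origin, a tapered plug 6 mm deep below it that centres it in the pan. Two opposite brass pins and the black bar handle lie along its x axis. Half a turn gives the same lid.
- lid_pin (a point): Middle of the part of one pin that goes under a claw: on the lid's +x axis, 106 mm from the lid's axis, 9.5 mm above its underside; pin 10 mm thick, its end 113 mm from the axis, a yellow dot beside it on the disc. The other pin is opposite.
- lid_grip (a point): Centre of the lid's bar handle (130 x 20 wide x 18 high, along lid x, 22 mm free below it), 44 mm above the lid's underside. Resting on the seal it is about 92 mm above the pan's underside. Turned clockwise, from about 25 degrees before the stops the ramps press the lid 2 to 3 mm down (under 0.7 N m); locked it is about 89.5 mm up, lid x parallel to pan x.
- canister_1_center (a point): Centre of desiccant canister 1 (in the heap): a loose white drum with an orange band, 40 mm diameter, 34 mm high, 40 g; its own z axis is the drum's axis. Standing on the pan floor this point is 21 mm above the pan's underside.
- canister_2_center (a point): Centre of desiccant canister 2 (in the heap): a loose white drum with an orange band, 40 mm diameter, 34 mm high, 40 g; its own z axis is the drum's axis. Standing on the pan floor this point is 21 mm above the pan's underside.
- canister_3_center (a point): Centre of desiccant canister 3 (in the heap): a loose white drum with an orange band, 40 mm diameter, 34 mm high, 40 g; its own z axis is the drum's axis. Standing on the pan floor this point is 21 mm above the pan's underside.
- canister_4_center (a point): Centre of desiccant canister 4 (may be absent): a loose white drum with an orange band, 40 mm diameter, 34 mm high, 40 g; its own z axis is the drum's axis. Standing on the pan floor this point is 21 mm above the pan's underside.
- canister_5_center (a point): Centre of desiccant canister 5 (may be absent): a loose white drum with an orange band, 40 mm diameter, 34 mm high, 40 g; its own z axis is the drum's axis. Standing on the pan floor this point is 21 mm above the pan's underside.
- canister_6_center (a point): Centre of desiccant canister 6 (may be absent): a loose white drum with an orange band, 40 mm diameter, 34 mm high, 40 g; its own z axis is the drum's axis. Standing on the pan floor this point is 21 mm above the pan's underside.
- canister_7_center (a point): Centre of desiccant canister 7 (standing on the bench): a loose white drum with an orange band, 40 mm diameter, 34 mm high, 40 g; its own z axis is the drum's axis. Standing on the pan floor this point is 21 mm above the pan's underside.
- plug_supply: Bystander: black plug-in power supply lying on its back, pins up, 44 x 34 mm, 56 mm high, loose on the robot's side of the lid; origin at the centre of its underside.
- label_tape: Bystander: loose roll of yellowish tape lying flat, 62 mm across, 20 mm high; origin at the centre of its underside.
There are look-alikes about, which are no part of the job. What is shaped like the part that bears canister_7_center but purple or yellow is not meant.

How it is judged (in metres and radians):
On the way, in this order (a step that is already met when the one before it is completed fails the run):
1. all canisters lie on the pan floor in one layer with clear gaps (z of each of canister_1_center, canister_2_center, canister_3_center, canister_4_center, canister_5_center, canister_6_center, canister_7_center in the frame of pan below 0.032 m and horizontal distance between each of canister_1_center, canister_2_center, canister_3_center, canister_4_center, canister_5_center, canister_6_center, canister_7_center and pan below 0.085 m and horizontal distance between canister_1_center and canister_2_center above 0.05 m and horizontal distance between each of canister_1_center, canister_2_center and canister_3_center above 0.05 m and horizontal distance between each of canister_1_center, canister_2_center, canister_3_center and canister_4_center above 0.05 m and horizontal distance between each of canister_1_center, canister_2_center, canister_3_center, canister_4_center and canister_5_center above 0.05 m and horizontal distance between each of canister_1_center, canister_2_center, canister_3_center, canister_4_center, canister_5_center and canister_6_center above 0.05 m and horizontal distance between each of canister_1_center, canister_2_center, canister_3_center, canister_4_center, canister_5_center, canister_6_center and canister_7_center above 0.05 m), for 0.3 s.
2. the lid sits level and centred on the seal, over the spread canisters (horizontal distance between lid_grip and pan below 0.007 m and z of lid_grip in the frame of pan below 0.095 m and angle between lid_grip's own z axis and vertical below 0.06 rad), for 0.2 s.
3. the lid is twisted home and drawn down tight (angle between the x axis of lid_grip and the x axis of pan, either way round below 0.14 rad and z of lid_grip in the frame of pan below 0.0912 m and horizontal distance between lid_grip and pan below 0.007 m and angle between lid_grip's own z axis and vertical below 0.06 rad), for 0.2 s.
At the end, for the whole second after the job is handed in: Every canister on the pan floor (centre < 32 mm above the pan underside, < 85 mm from its axis), any two centres > 50 mm apart; lid level, centred to 7 mm, x axis within 0.14 rad of the pan x axis, handle centre < 91.2 mm above the pan underside, at rest, released; plug and tape in place (all of step 1 and all of step 3 and linear speed of lid below 0.02 m/s); the robot touches nothing.
It fails at once if the plug supply or the tape roll is disturbed (moved more than 4 cm) (distance of any of plug_supply, label_tape from where it was at the start of the episode above 0.04 m).
Of canister_4, canister_5, canister_6 only 1 to 3 are there at a start; the rules pass over those that are not, and their reading is None.
At some moment in a run one of lid may be knocked a few centimetres aside while the robot is not near it.
Once in a run the grip may slacken for a moment while it holds something.
It also fails if it takes over 210 s, if anything falls off the work surface, if the arm or the gripper's body presses on something with over 40 N, if the wrist force passes 120 N, or if a joint passes its speed limit or range.

### The arm

A 6-joint arm with a two-finger parallel gripper is mounted at the origin on a cart in front of the work surface, level with it; the furniture and walls round the work are solid. World frame = base frame: x ahead of the robot, y to its left, z up, the work surface at z = 0. Lengths are in mm, angles in rad, forces in N, time in s.
With the tool pointing down it reaches from about 350 to 775 mm from the base axis. Payload 7.3 kg.
Tool frame: the origin (TCP) lies at the very end of the fingers, on their centre line; the grasp point (between the pads) lies 19 mm behind it; x points along the fingers, z is the direction in which the jaws open and shut, and the axes are right-handed (so a half turn about x gives the same grasp; the last joint's range is limited). The gripper opens to 92 mm and grips with 3 to 60 N. Pads are 19 mm wide; open, the fingers measure 130 mm over their backs; the gripper's body (75 mm by 190 mm) begins 47 mm behind the grasp point.
Start: joints at [-1.278, 0.342, 1.524, -0, 1.275, -0.146], TCP at [223.072, -475.272, 226.741] pointing down, gripper open.
Joint ranges: [-2.53, 2.53], [-0.77, 2.02], [0.04, 2.7], [-1, 4.14], [0.28, 2.66], [-3.11, 3.11]. Speed limits (rad/s): [2.57, 2.57, 3.14, 3.14, 3.14, 3.14].

### API

Orientations are given as [roll, pitch, yaw] about the fixed x, y, z axes, in that order (R = Rz(yaw) Ry(pitch) Rx(roll)).
In Python, from plant import * gives the robot as it stands.
- The arm moves only by the tool carry_out, never from a script. Its argument "rows" is a list of rows, each a list of 4 numbers: the shift along the world's x, y, z in mm, then the turn about the world's z in degrees. In form: [[x, y, z, twist], ...]. A call has 1 to 20 rows; each row is the pose to reach, as a shift and turn from the pose measured when the call began; what a row does not reach only later rows make up. A row lasts 1/12 s, in which the tool goes at most 41.7 mm and 7.16 degrees, less where a joint would pass 70% of its speed; a pose out of reach is approached as far as the arm can. A call with a gripper value outside its range is refused whole. "hand" is the finger opening in mm, from 0 to 91.8, set as the call begins (left out, the last holds). The fingers move at their own pace and stop on an object; the grip force is fixed at half the most. Time passes only in rows, so rows that repeat a pose let the fingers close. It gives the time, the measured TCP pose, the force and the opening at its end, in the units of the state.
- get_obs(): the state, without advancing time (a new reading comes with each control period).
- capture(name): name is "side" or "top" or "wrist"; returns the picture (400x640x3 uint8, red, green, blue); there is no depth.
- camera_info(name): a dict with "camera_matrix" (3x3 intrinsics, pixels), "pose" (4x4, takes a point from camera to world coordinates); the wrist camera has in their place "mount" (4x4, takes a point from camera to tool coordinates, whose origin is the TCP and whose axes are the tool frame's). Camera axes: x right, y down, z forward; pixel columns grow to the right and rows downward; lengths in mm; the calibration is good to about 2 mm. A picture is of the moment at which its call begins: read the wrist's pose just before it. camera_info takes no time and is no camera call.
- close_job(): hands the job in, once; it reports no verdict.
The state is a dict: "time": time; "joint_positions": joint angles; "dq": joint speeds; "tau": joint torques, N m; "tool_pos": TCP position; "tcp_rot": TCP orientation; "contact_force": force on the tool from outside, world axes, zero at the start; "moment": the same for the moment, N m; "grip_width": finger opening in mm.
Only numpy, scipy, OpenCV 4.12 (cv2) and the standard library are available. Lean on these libraries where they do the work, as an engineer would, in place of code of your own. Each camera call takes 0.05 s, during which the arm holds its last target. There are 200 camera calls.

## Working session

There is one attempt and no reset: what is moved stays moved. The work goes in short steps, Python scripts to look and compute and a tool call to move; the robot and the scene stay as the last step left them, time stands still between calls to the robot, and variables do not carry over. Pictures are saved under pics/ and viewed, about 12 in all and at most 16, crops included, and the job is handed in when it is done.

Besides the shell and the picture viewer there is one more tool, called after "Request:" as a command line: name --pt "numbers of a row" for each row, then --argument value for the rest. carry_out: Moves the arm, as the interface text tells. Its arguments: {"type":"object","properties":{"rows":{"type":"array"},"hand":{"type":"number"}},"required":["rows"]}

```bash
ls; mkdir -p pics; python3 - <<'E'
from plant import *
import cv2
print(get_obs())
for n in("top","side"):
    cv2.imwrite(f"pics/{n}0.png",capture(n)[:,:,::-1]); print(camera_info(n))
print(camera_info("wrist"))
E
```

```text
pics
{'time': 0.0, 'joint_positions': array([-1.27800957e+00,  3.42702321e-01,  1.52500243e+00, -3.24695823e-05,
        1.27538338e+00, -1.45973513e-01]), 'dq': array([0.00053815, 0.00168866, 0.00084658, 0.0002984 , 0.00023141,
       0.00113183]), 'tau': array([-2.42523247e-04, -4.31247747e+01, -2.44212931e+01,  7.17359106e-02,
        5.59916126e-02, -1.42572967e-04]), 'tool_pos': array([ 222.93693907, -474.87575916,  226.06063718]), 'tcp_rot': array([3.01637805, 1.56930053, 1.88435147]), 'contact_force': array([0.32246177, 0.31109926, 0.0748262 ]), 'moment': array([ 0.0263214 ,  0.01369166, -0.03012963]), 'grip_width': 91.80630756268302}
{'camera_matrix': array([[391.04491289,   0.        , 310.63945264],
       [  0.        , 391.04491289, 197.65415489],
       [  0.        ,   0.        ,   1.        ]]), 'pose': array([[ 8.91866754e-03, -9.97108298e-01,  7.54685362e-02,
         3.98203971e+02],
       [-9.99808148e-01, -1.02080920e-02, -1.67171226e-02,
        -1.10314802e+02],
       [ 1.74391715e-02, -7.53049629e-02, -9.97008043e-01,
         9.94868913e+02],
       [ 0.000
[... 419 characters left out ...]
02],
       [-1.23324204e-02, -5.16635600e-01, -8.56116562e-01,
         1.39560160e+03],
       [ 0.00000000e+00,  0.00000000e+00,  0.00000000e+00,
         1.00000000e+00]])}
{'camera_matrix': array([[328.53859647,   0.        , 314.85705597],
       [  0.        , 328.53859647, 200.7396093 ],
       [  0.        ,   0.        ,   1.        ]]), 'mount': array([[ 1.50553952e-03, -3.03578590e-01,  9.52805213e-01,
        -1.58134746e+02],
       [-2.69127673e-04, -9.52806381e-01, -3.03578537e-01,
         8.16839208e+01],
       [ 9.99998830e-01,  2.00623235e-04, -1.51618906e-03,
        -2.53621012e-01],
       [ 0.00000000e+00,  0.00000000e+00,  0.00000000e+00,
         1.00000000e+00]])}
```

View pics/top0.png

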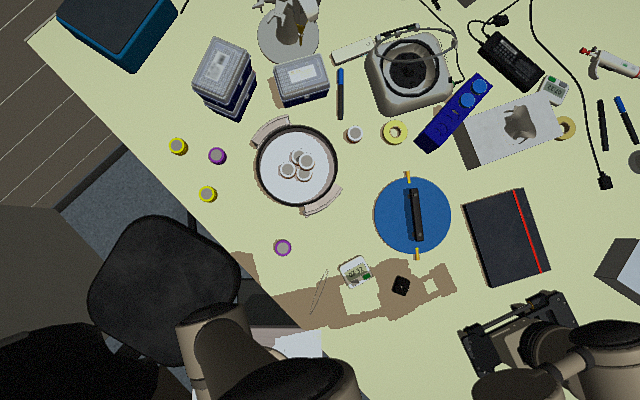

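View pics/side0.png

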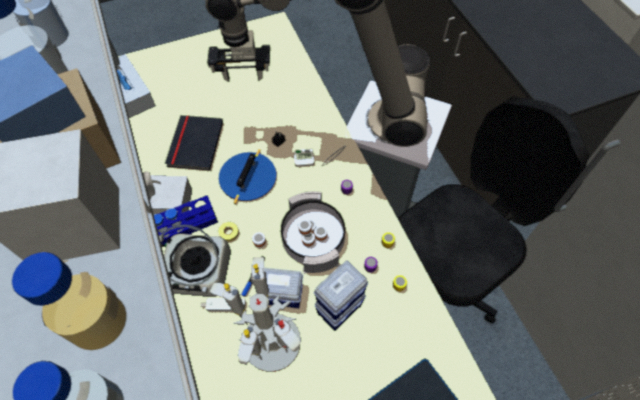

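```bash
cat > h.py <<'E'
from plant import *
import numpy as np, cv2
from scipy.spatial.transform import Rotation as R
def ray(n,u,v,z,tcp=None):
    c=camera_info(n); K=c["camera_matrix"]
    if n=="wrist":
        T=np.eye(4); T[:3,:3]=R.from_euler("xyz",tcp[1]).as_matrix(); T[:3,3]=tcp[0]; P=T@c["mount"]
    else: P=c["pose"]
    d=P[:3,:3]@np.linalg.inv(K)@[u,v,1]; o=P[:3,3]
    return (o+d*(z-o[2])/d[2]).round(1)
def proj(n,p,tcp=None):
    c=camera_info(n); K=c["camera_matrix"]
    if n=="wrist":
        T=np.eye(4); T[:3,:3]=R.from_euler("xyz",tcp[1]).as_matrix(); T[:3,3]=tcp[0]; P=T@c["mount"]
    else: P=c["pose"]
    q=K@(P[:3,:3].T@(np.asarray(p,float)-P[:3,3])); return (q[:2]/q[2]).round(1)
def snap(n,f,box=None,s=1):
    o=get_obs(); t=(o["tool_pos"],o["tcp_rot"]); im=capture(n)[:,:,::-1].copy()
    c=im if box is None else im[box[1]:box[3],box[0]:box[2]]
    cv2.imwrite("pics/"+f,cv2.resize(c,None,fx=s,fy=s,interpolation=cv2.INTER_CUBIC)); return im,t
E
python3 - <<'E'
from h import *
im=cv2.imread("pics/top0.png")
cv2.imwrite("pics/c0.png",cv2.resize(im[110:270,245:375],None,fx=6,fy=6,interpolation=cv2.INTER_CUBIC)[:, :800][:600])
cv2.imwrite("pics/c0.png",np.hstack([cv2.resize(im[115:219,245:349],None,fx=5,fy=5,interpolation=cv2.INTER_CUBIC)[:, :],cv2.resize(im[165:269,365:419+42],None,fx=2.8,fy=5,interpolation=cv2.INTER_CUBIC)]))
for nm,u,v,z in [("pan",297,165.5,56),("clawA",271,130,72),("clawB",321,203,72),("bench",354.5,133.5,34),("lidc",412,215,30),("pinA",407.5,177,22),("pinB",416.5,254,22),("barA",410,189,65),("barB",417,241,65),("tape",395,132,20),("plug",401,286,40),("c",288,170,40),("c",306,165,70),("chair post",355,272,40)]: print(nm,ray("top",u,v,z))
E
```

```text
pan [547.  -92.3  56. ]
clawA [629.5 -29.4  72. ]
clawB [ 455.6 -150.4   72. ]
bench [ 632.9 -234.7   34. ]
lidc [ 430.7 -378.    30. ]
pinA [ 526.5 -369.9   22. ]
pinB [ 334.4 -390.4   22. ]
barA [ 491.9 -364.2   65. ]
barB [ 367.9 -379.6   65. ]
tape [ 641.6 -339.7   20. ]
plug [ 258.5 -346.7   40. ]
c [538.1 -70.   40. ]
c [ 546.3 -114.1   70. ]
chair post [ 291.2 -235.3   40. ]
```

View pics/c0.png

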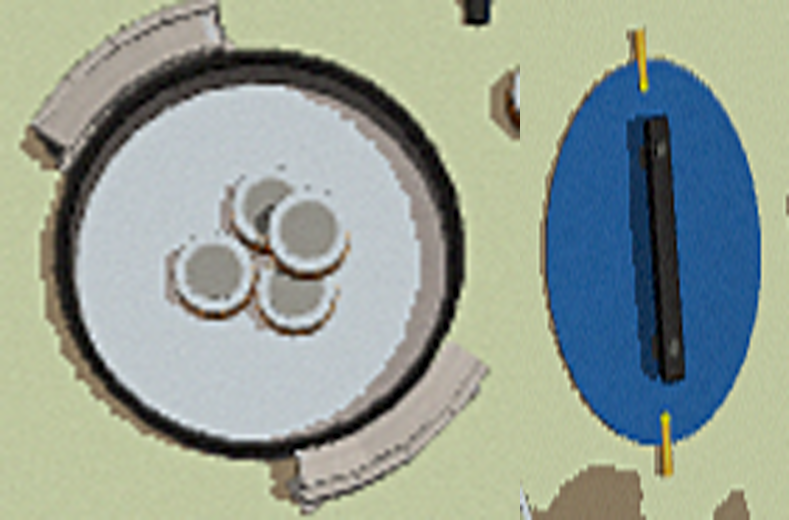

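```bash
python3 - <<'E'
from h import *
o=get_obs(); print("jaw",R.from_euler("xyz",o["tcp_rot"]).as_matrix().round(3).tolist())
c=lambda x,y:(245+x/5,115+y/5)
for nm,x,y,z in [("L",213,270,38),("B",297,293,38),("U",268,205,38),("T",308,230,72)]: print(nm,ray("top",*c(x,y),z))
pc=np.array([547,-92])
for nm,x,y in [("A ccw out",35,127),("A ccw in",62,165),("A cw out",215,3),("A cw in",222,45),("B cw",487,370),("B cw in",445,342),("B ccw out",305,505),("B ccw in",297,455)]:
    p=ray("top",*c(x,y),72)[:2]-pc; print(nm,np.hypot(*p).round(1),np.degrees(np.arctan2(p[1],p[0])).round(1))
d=lambda x,y:(365+(x-520)/2.8,165+y/5)
for nm,x,y,z in [("pA",638,28,12),("pB",667,475,12),("bA",654,118,53),("bB",673,380,53),("lid l",544,255,13),("lid r",761,255,13)]: print(nm,ray("top",*d(x,y),z))
print(camera_info("side") is None, "side check pan", proj("side",[547,-92,56]),"T",proj("side",[546,-114,72]),"bench",proj("side",[633,-235,34]),"lid",proj("side",[430,-375,44]))
E
```

```text
jaw [[-0.0, 0.905, 0.425], [0.001, 0.425, -0.905], [-1.0, 0.0, -0.001]]
L [540.9 -68.9  38. ]
B [ 529.9 -110.4   38. ]
U [573.6 -95.7  38. ]
T [ 555.6 -115.4   72. ]
A ccw out 121.4 62.2
A ccw in 101.8 67.8
A cw out 120.3 10.7
A cw in 99.5 10.8
B cw 123.3 -117.9
B cw in 99.5 -116.5
B ccw out 124.6 -169.3
B ccw in 100.7 -169.0
pA [ 544.2 -371.8   12. ]
pB [ 318.9 -395.7   12. ]
bA [ 494.1 -374.4   53. ]
bB [ 367.5 -389.5   53. ]
lid l [ 427.8 -285.6   13. ]
lid r [ 429.7 -481.9   13. ]
False side check pan [312.1 226.9] T [305.5 221.6] bench [258.3 236.8] lid [248.1 169.9]
```

Request:
carry_out --pt "332.5 359.5 20 -33" --pt "332.5 359.5 20 -33" --pt "332.5 359.5 20 -33" --pt "332.5 359.5 20 -33" --pt "332.5 359.5 20 -33" --pt "332.5 359.5 20 -33" --pt "332.5 359.5 20 -33" --pt "332.5 359.5 20 -33" --pt "332.5 359.5 20 -33" --pt "332.5 359.5 20 -33" --pt "332.5 359.5 20 -33" --pt "332.5 359.5 20 -33" --pt "332.5 359.5 20 -33" --pt "332.5 359.5 20 -33" --pt "332.5 359.5 20 -33" --pt "332.5 359.5 20 -33" --hand 66

```text
time: 1.43
tool_pos: [554.5, -116.4, 245.7]
tcp_rot: [-2.294, 1.569, 2.28]
contact_force: [-0.4, 0.3, -0.5]
grip_width: 65.8
```

```bash
python3 - <<'E'
from h import *
im,t=snap("wrist","w1.png"); print(t, R.from_euler("xyz",t[1]).as_matrix()[:,2].round(3))
for n,p in dict(L=[541,-69,38],B=[530,-110,38],U=[573.6,-95.7,38],T=[555.6,-115.4,72],pan=[547,-92,4]).items(): print(n,proj("wrist",p,t))
E
```

```text
(array([ 554.50963823, -116.43594905,  245.73182467]), array([-2.29428389,  1.56929093,  2.27995869])) [-0.138 -0.99  -0.001]
L [276.1 187.9]
B [312.6 192.3]
U [294.5 157. ]
T [314.  177.3]
pan [296.6 173.6]
```

View pics/w1.png

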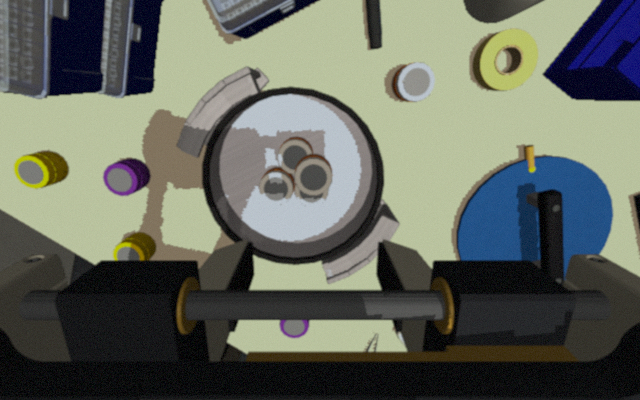

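Request:
carry_out --pt "1 1 -40 0" --pt "1 1 -80 0" --pt "1 1 -120 0" --pt "1 1 -160 0" --pt "1 1 -180 0" --pt "1 1 -195 0" --pt "1 1 -198 0" --pt "1 1 -198 0"

```text
time: 2.15
tool_pos: [554.4, -116.8, 47.4]
tcp_rot: [-2.027, 1.568, 2.545]
contact_force: [0.3, -0.5, -0.3]
grip_width: 66.0
```

Request:
carry_out --pt "0 0 0 0" --pt "0 0 0 0" --pt "0 0 0 0" --pt "0 0 0 0" --pt "0 0 0 0" --pt "0 0 30 0" --pt "0 0 60 0" --pt "0 0 80 0" --pt "0 0 80 0" --hand 20

```text
time: 2.9
tool_pos: [557.0, -117.5, 132.2]
tcp_rot: [1.498, 1.565, -0.213]
contact_force: [0.1, -0.5, -0.5]
grip_width: 39.7
```

```bash
python3 - <<'E'
from h import *
im,t=snap("top","t2.png",(235,110,375,215),5.5); print(t)
E
```

```text
(array([ 556.96298368, -117.48819883,  132.23931936]), array([ 1.49838716,  1.56481842, -0.21289561]))
```

View pics/t2.png

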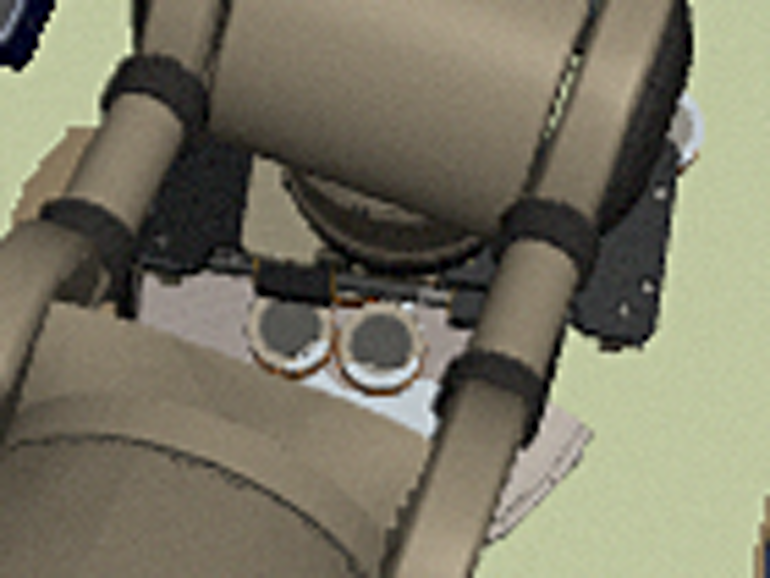

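Request:
carry_out --pt "-35 17 0 0" --pt "-69.5 34 0 0" --pt "-69.5 34 -35 0" --pt "-69.5 34 -70 0" --pt "-69.5 34 -95 0" --pt "-69.5 34 -108 0" --pt "-69.5 34 -113 0" --pt "-69.5 34 -117 0" --pt "-69.5 34 -118 0" --pt "-69.5 34 -118 0"

```text
time: 3.78
tool_pos: [484.7, -82.4, 12.9]
tcp_rot: [-2.606, 1.57, 1.967]
contact_force: [-6.4, 2.2, 14.9]
grip_width: 39.3
```

```bash
python3 - <<'E'
from h import *
o=get_obs();print(o["tool_pos"],o["contact_force"],o["moment"],o["grip_width"])
im,t=snap("side","s3.png",(262,175,362,275),6)
E
```

```text
[484.66372478 -82.36299232  12.87011764] [-6.41290673  2.17020695 14.8834878 ] [0.48714736 1.18482004 0.02125554] 39.32589913823241
```

View pics/s3.png

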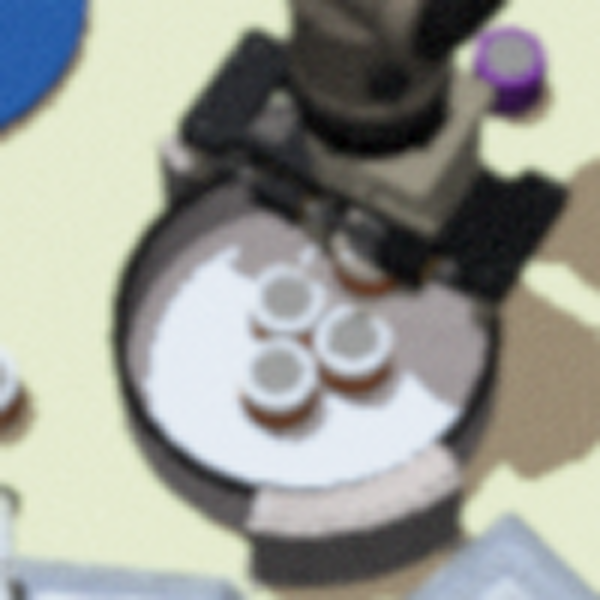

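Request:
carry_out --pt "0 0 1 0" --pt "0 0 1 0" --pt "0 0 1 0" --pt "0 0 30 0" --pt "0 0 70 0" --pt "0 0 75 0" --pt "0 0 75 0" --hand 60

```text
time: 4.42
tool_pos: [486.8, -83.1, 90.1]
tcp_rot: [1.512, 1.565, -0.199]
contact_force: [0.1, -0.6, -0.2]
grip_width: 60.2
```

```bash
python3 - <<'E'
from h import *
o=get_obs();print(o["tool_pos"],o["contact_force"],R.from_euler("xyz",o["tcp_rot"]).as_matrix()[:,2])
for n,u,v in [("L",320.8,230),("B",310,224.2),("U",308.3,236.3),("L",320.8,229.8)]: print(n,ray("side",u,v,38))
# pan check in side view: ring
E
```

```text
[486.7583358  -83.05765107  90.05472063] [ 0.11805003 -0.5838819  -0.21798225] [-1.39643753e-01 -9.90201749e-01  3.43246869e-04]
L [537.9 -67.   38. ]
B [ 532.5 -105.8   38. ]
U [572.8 -93.6  38. ]
L [537.3 -67.3  38. ]
```

Request:
carry_out --pt "20 6 5 110" --pt "52.5 16.5 5 110" --pt "52.5 16.5 5 110" --pt "52.5 16.5 5 110" --pt "52.5 16.5 5 110" --pt "52.5 16.5 5 110" --pt "52.5 16.5 5 110" --pt "52.5 16.5 5 110" --pt "52.5 16.5 5 110" --pt "52.5 16.5 5 110" --pt "52.5 16.5 5 110" --pt "52.5 16.5 5 110" --pt "52.5 16.5 5 110" --pt "52.5 16.5 5 110" --pt "52.5 16.5 5 110" --pt "52.5 16.5 5 110" --pt "52.5 16.5 5 110" --pt "52.5 16.5 5 110"

```text
time: 5.92
tool_pos: [538.6, -66.4, 93.7]
tcp_rot: [1.807, 1.564, 2.014]
contact_force: [-0.3, 0.4, 0.6]
grip_width: 60.1
```

Request:
carry_out --pt "0 0 -30 0" --pt "0 0 -60 0" --pt "0 0 -75 0" --pt "0 0 -81 0" --pt "0 0 -82 0" --pt "0 0 -82 0"

```text
time: 6.42
tool_pos: [555.5, -68.0, 25.0]
tcp_rot: [-0.221, 1.534, -0.017]
contact_force: [19.2, 13.3, 73.7]
grip_width: 59.9
```

```bash
python3 - <<'E'
from h import *
o=get_obs();print(o["tool_pos"],o["contact_force"],R.from_euler("xyz",o["tcp_rot"]).as_matrix()[:,2],o["joint_positions"])
im,t=snap("side","s4.png",(262,175,362,275),6)
E
```

```text
[555.47000141 -68.03114519  25.02261705] [19.21546955 13.2722723  73.72112233] [0.97857951 0.20275744 0.03565906] [-0.26395327  0.62212537  1.69297798  0.01258501  0.79108705 -0.47680509]
```

View pics/s4.png

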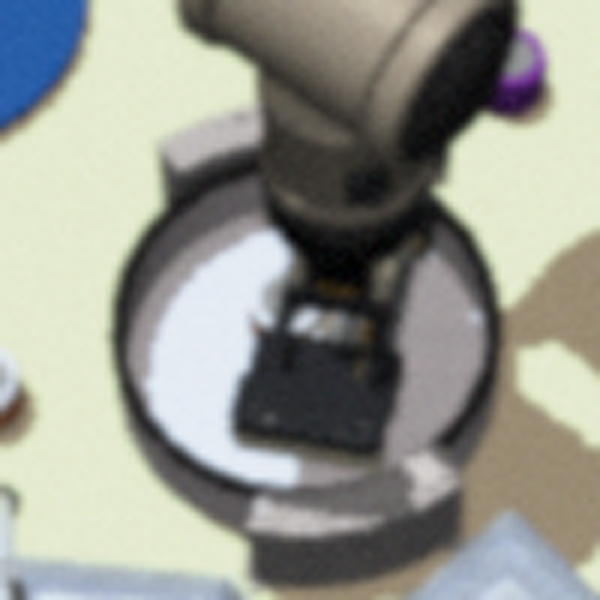

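Request:
carry_out --pt "0 0 30 0" --pt "-10 0 70 0" --pt "-16 0 75 0" --pt "-100 0 120 0" --pt "-140 0 180 0" --pt "-140 0 180 0" --pt "-140 0 180 0"

```text
time: 7.05
tool_pos: [413.3, -67.7, 205.2]
tcp_rot: [-0.204, 1.536, -0.001]
contact_force: [0.8, -0.5, 0.9]
grip_width: 59.8
```

```bash
python3 - <<'E'
from h import *
o=get_obs();print(o["tool_pos"],o["contact_force"],R.from_euler("xyz",o["tcp_rot"]).as_matrix()[:,2])
im,t=snap("side","s5.png",(262,175,362,275),6)
E
```

```text
[413.25045634 -67.65931621 205.19746305] [ 0.78491577 -0.52939239  0.92258287] [0.9789625  0.20118791 0.03399779]
```

View pics/s5.png

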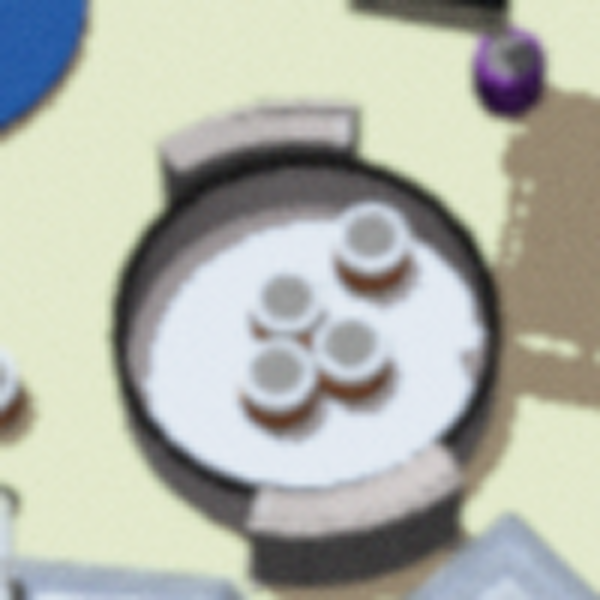

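Request:
carry_out --pt "40 -7 -20 68.5" --pt "80 -14 -50 68.5" --pt "120 -20 -80 68.5" --pt "160.5 -27 -110 68.5" --pt "160.5 -27 -110 68.5" --pt "160.5 -27 -110 68.5" --pt "160.5 -27 -110 68.5" --pt "160.5 -27 -110 68.5" --pt "160.5 -27 -110 68.5" --pt "160.5 -27 -110 68.5" --pt "160.5 -27 -110 68.5" --pt "160.5 -27 -110 68.5" --hand 58

```text
time: 8.1
tool_pos: [571.3, -94.6, 98.9]
tcp_rot: [-0.226, 1.532, 1.169]
contact_force: [0.5, 0.2, -0.0]
grip_width: 58.3
```

```bash
python3 - <<'E'
from h import *
o=get_obs();print(R.from_euler("xyz",o["tcp_rot"]).as_matrix().round(3))
for n,u,v in [("L",320.3,232.2),("B",310,224.2),("U",308.5,236.2),("T",323.7,214.3)]: print(n,ray("side",u,v,38))
E
```

```text
[[ 0.015 -0.985  0.174]
 [ 0.036  0.175  0.984]
 [-0.999 -0.009  0.038]]
L [545.5 -65.4  38. ]
B [ 532.5 -105.8   38. ]
U [572.3 -93.2  38. ]
T [483.5 -80.5  38. ]
```

Request:
carry_out --pt "4 0.5 -30 0" --pt "4 0.5 -50 0" --pt "4 0.5 -60 0" --pt "4 0.5 -64 0" --pt "4 0.5 -68 0" --pt "4 0.5 -68 0"

```text
time: 8.6
tool_pos: [575.4, -94.2, 30.9]
tcp_rot: [-0.228, 1.532, 1.166]
contact_force: [0.8, -0.1, 0.4]
grip_width: 58.0
```

Request:
carry_out --pt "0 0 -9 0" --pt "0 0 -17 0" --pt "0 0 -17 0"

```text
time: 8.85
tool_pos: [574.7, -93.9, 12.7]
tcp_rot: [-0.18, 1.532, 1.214]
contact_force: [-0.8, -0.8, -0.7]
grip_width: 58.4
```

Request:
carry_out --pt "0 0 0 0" --pt "0 0 0 0" --pt "0 0 0 0" --pt "0 0 0 0" --pt "0 0 0 0" --pt "0 0 30 0" --pt "0 0 55 0" --pt "0 0 55 0" --hand 20

```text
time: 9.52
tool_pos: [577.5, -94.8, 72.5]
tcp_rot: [-0.395, 1.531, 1.0]
contact_force: [1.0, -0.5, 0.4]
grip_width: 40.0
```

Request:
carry_out --pt "10 15 0 38" --pt "22.5 31 0 38" --pt "22.5 31 0 38" --pt "22.5 31 0 38" --pt "22.5 31 0 38" --pt "22.5 31 0 38" --pt "22.5 31 -20 38" --pt "22.5 31 -40 38" --pt "22.5 31 -50 38" --pt "22.5 31 -55 38" --pt "22.5 31 -58 38" --pt "22.5 31 -58 38"

```text
time: 10.52
tool_pos: [600.0, -63.8, 14.3]
tcp_rot: [-0.385, 1.531, 1.673]
contact_force: [-0.3, -0.0, -0.7]
grip_width: 39.5
```

Request:
carry_out --pt "0 0 0 0" --pt "0 0 0 0" --pt "0 0 0 0" --pt "0 0 30 0" --pt "0 0 70 0" --pt "0 0 80 0" --pt "0 0 80 0" --hand 58

```text
time: 11.1
tool_pos: [602.7, -64.4, 98.9]
tcp_rot: [-0.608, 1.533, 1.45]
contact_force: [1.2, 0.0, -0.3]
grip_width: 58.1
```

```bash
python3 - <<'E'
from h import *
o=get_obs();print(o["tool_pos"],R.from_euler("xyz",o["tcp_rot"]).as_matrix().round(3),o["contact_force"])
E
```

```text
[602.6613478  -64.39475046  98.88938898] [[ 0.005 -0.884 -0.468]
 [ 0.038 -0.468  0.883]
 [-0.999 -0.022  0.031]] [ 1.17682308  0.03532866 -0.29170949]
```

Request:
carry_out --pt "-35 -22 0 -108" --pt "-70.5 -44 0 -108" --pt "-70.5 -44 0 -108" --pt "-70.5 -44 0 -108" --pt "-70.5 -44 0 -108" --pt "-70.5 -44 0 -108" --pt "-70.5 -44 0 -108" --pt "-70.5 -44 0 -108" --pt "-70.5 -44 0 -108" --pt "-70.5 -44 0 -108" --pt "-70.5 -44 0 -108" --pt "-70.5 -44 0 -108" --pt "-70.5 -44 0 -108" --pt "-70.5 -44 0 -108" --pt "-70.5 -44 0 -108" --pt "-70.5 -44 0 -108" --pt "-70.5 -44 -30 -108" --pt "-70.5 -44 -45 -108" --pt "-70.5 -44 -45 -108"

```text
time: 12.68
tool_pos: [529.7, -107.6, 50.5]
tcp_rot: [-0.628, 1.54, -0.452]
contact_force: [0.1, 0.1, -0.0]
grip_width: 58.0
```

```bash
python3 - <<'E'
from h import *
o=get_obs();print(o["tool_pos"],R.from_euler("xyz",o["tcp_rot"]).as_matrix().round(3),o["contact_force"])
im,t=snap("side","s6.png",(262,175,362,275),6)
E
```

```text
[ 529.6698334  -107.55967319   50.50334937] [[ 0.028 -0.175  0.984]
 [-0.014  0.984  0.175]
 [-1.    -0.018  0.025]] [ 0.12408835  0.10148266 -0.02667831]
```

View pics/s6.png

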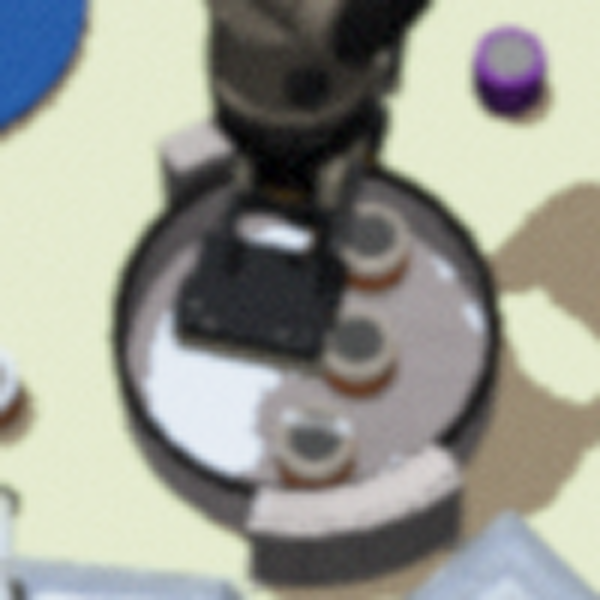

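Request:
carry_out --pt "2 0 -10 0" --pt "2 0 -16 0" --pt "2 0 -20 0" --pt "2 0 -20 0"

```text
time: 13.07
tool_pos: [532.4, -107.8, 31.5]
tcp_rot: [-0.623, 1.538, -0.447]
contact_force: [-0.3, -0.4, 0.4]
grip_width: 57.8
```

Request:
carry_out --pt "0 0 -9 0" --pt "0 0 -18 0" --pt "0 0 -18 0"

```text
time: 13.32
tool_pos: [531.3, -107.5, 11.8]
tcp_rot: [-0.635, 1.541, -0.459]
contact_force: [-0.0, 0.4, -0.8]
grip_width: 57.9
```

Request:
carry_out --pt "0 0 0 0" --pt "0 0 0 0" --pt "0 0 0 0" --pt "0 0 0 0" --pt "0 0 0 0" --pt "0 0 30 0" --pt "0 0 55 0" --pt "0 0 55 0" --hand 20

```text
time: 13.98
tool_pos: [534.1, -108.3, 71.2]
tcp_rot: [-0.607, 1.533, -0.431]
contact_force: [1.8, -0.6, -0.8]
grip_width: 39.7
```

Request:
carry_out --pt "-6 -18 0 -36" --pt "-13 -37.5 0 -36" --pt "-13 -37.5 0 -36" --pt "-13 -37.5 0 -36" --pt "-13 -37.5 0 -36" --pt "-13 -37.5 0 -36" --pt "-13 -37.5 -20 -36" --pt "-13 -37.5 -40 -36" --pt "-13 -37.5 -50 -36" --pt "-13 -37.5 -55 -36" --pt "-13 -37.5 -57 -36" --pt "-13 -37.5 -57 -36"

```text
time: 14.98
tool_pos: [521.2, -145.8, 14.2]
tcp_rot: [-0.61, 1.533, -1.061]
contact_force: [0.9, -0.5, -0.6]
grip_width: 39.4
```

Request:
carry_out --pt "0 0 0 0" --pt "0 0 0 0" --pt "0 0 0 0" --pt "0 0 30 0" --pt "0 0 70 0" --pt "0 0 80 0" --pt "0 0 80 0" --hand 58

```text
time: 15.57
tool_pos: [523.5, -146.8, 98.3]
tcp_rot: [-0.496, 1.526, -0.947]
contact_force: [-0.0, 0.8, 0.2]
grip_width: 58.2
```

```bash
python3 - <<'E'
from h import *
o=get_obs();print(o["tool_pos"],R.from_euler("xyz",o["tcp_rot"]).as_matrix()[:,2].round(3),o["contact_force"])
print(ray("side",262+360/6,175+337/6,38))
E
```

```text
[ 523.54437795 -146.80273505   98.2717844 ] [ 0.9   -0.435  0.039] [-0.01194535  0.80268414  0.22447442]
[540.2 -62.   38. ]
```

Request:
carry_out --pt "9 40 0 96" --pt "18 83 0 96" --pt "18 83 0 96" --pt "18 83 0 96" --pt "18 83 0 96" --pt "18 83 0 96" --pt "18 83 0 96" --pt "18 83 0 96" --pt "18 83 0 96" --pt "18 83 0 96" --pt "18 83 0 96" --pt "18 83 0 96" --pt "18 83 0 96" --pt "18 83 0 96" --pt "18 83 -30 96" --pt "18 83 -48 96" --pt "18 83 -56 96" --pt "18 83 -64 96" --pt "18 83 -68 96" --pt "18 83 -68 96" --hand 66

```text
time: 17.23
tool_pos: [541.3, -63.7, 29.7]
tcp_rot: [-0.477, 1.527, 0.748]
contact_force: [-0.2, -0.1, -0.0]
grip_width: 65.7
```

Request:
carry_out --pt "0 0 -9 0" --pt "0 0 -16 0" --pt "0 0 -16 0"

```text
time: 17.48
tool_pos: [540.7, -63.5, 12.6]
tcp_rot: [-0.445, 1.528, 0.78]
contact_force: [-0.6, 0.6, -0.0]
grip_width: 65.9
```

Request:
carry_out --pt "0 0 0 0" --pt "0 0 0 0" --pt "0 0 0 0" --pt "0 0 0 0" --pt "0 0 0 0" --pt "0 0 30 0" --pt "0 0 55 0" --pt "0 0 55 0" --hand 20

```text
time: 18.15
tool_pos: [543.5, -64.2, 72.1]
tcp_rot: [-0.593, 1.523, 0.632]
contact_force: [2.1, 0.4, 0.3]
grip_width: 39.7
```

Request:
carry_out --pt "-6.5 31 0 -60" --pt "-6.5 31 0 -60" --pt "-6.5 31 0 -60" --pt "-6.5 31 0 -60" --pt "-6.5 31 0 -60" --pt "-6.5 31 0 -60" --pt "-6.5 31 0 -60" --pt "-6.5 31 0 -60" --pt "-6.5 31 -20 -60" --pt "-6.5 31 -40 -60" --pt "-6.5 31 -50 -60" --pt "-6.5 31 -55 -60" --pt "-6.5 31 -57.5 -60" --pt "-6.5 31 -57.5 -60"

```text
time: 19.32
tool_pos: [537.0, -33.3, 14.5]
tcp_rot: [-0.593, 1.523, -0.416]
contact_force: [0.2, 0.3, -0.9]
grip_width: 39.6
```

Request:
carry_out --pt "0 0 0 0" --pt "0 0 0 0" --pt "0 0 0 0" --pt "0 0 30 0" --pt "0 0 70 0" --pt "0 0 80 0" --pt "0 0 80 0" --hand 58

```text
time: 19.9
tool_pos: [539.5, -33.8, 98.5]
tcp_rot: [-0.561, 1.515, -0.383]
contact_force: [-0.2, 0.2, -0.3]
grip_width: 57.6
```

```bash
python3 - <<'E'
from h import *
o=get_obs();print(o["tool_pos"],R.from_euler("xyz",o["tcp_rot"]).as_matrix()[:,2].round(3),o["contact_force"])
E
```

```text
[539.50961562 -33.7762954   98.4660846 ] [0.983 0.177 0.047] [-0.1633317   0.15948742 -0.29432786]
```

Request:
carry_out --pt "0 0 40 0" --pt "0 0 80 0" --pt "0 0 120 0" --pt "0 0 150 0" --pt "0 0 160 0" --pt "0 0 160 0" --pt "0 0 160 0" --pt "0 0 160 0" --pt "0 0 160 0" --pt "0 0 120 0" --pt "0 0 80 0" --pt "0 0 40 0"

```text
time: 20.9
tool_pos: [538.9, -33.6, 136.2]
tcp_rot: [-0.563, 1.516, -0.385]
contact_force: [0.3, -0.1, -0.6]
grip_width: 58.1
```

```bash
python3 - <<'E'
from h import *
o=get_obs();print(o["tool_pos"],R.from_euler("xyz",o["tcp_rot"]).as_matrix().round(3),o["contact_force"],o["joint_positions"])
im,t=snap("top","t7.png",(235,110,375,215),5.5)
o=get_obs();print(o["tool_pos"],R.from_euler("xyz",o["tcp_rot"]).as_matrix().round(3))
E
```

```text
[538.8790528  -33.63182001 136.15807374] [[ 0.051 -0.176  0.983]
 [-0.021  0.984  0.177]
 [-0.998 -0.029  0.046]] [ 0.26961524 -0.14108349 -0.58269713] [-0.19823922  0.4310464   1.65997819 -0.01214909  0.99656031 -0.36984958]
[533.93772315 -32.75217571 127.84343032] [[ 0.036 -0.176  0.984]
 [-0.018  0.984  0.177]
 [-0.999 -0.024  0.033]]
```

Request:
carry_out --pt "0 0 40 0" --pt "0 0 80 0" --pt "0 0 110 0" --pt "0 0 120 0" --pt "0 0 120 0" --pt "0 0 120 0" --pt "0 0 120 0" --pt "0 0 120 0" --pt "0 0 120 0" --pt "0 0 80 0" --pt "0 0 40 0" --pt "0 0 0 0"

```text
time: 21.95
tool_pos: [533.7, -32.7, 126.3]
tcp_rot: [-0.626, 1.53, -0.449]
contact_force: [0.5, 0.1, -0.9]
grip_width: 58.0
```

```bash
python3 - <<'E'
from h import *
o=get_obs();print(o["tool_pos"],R.from_euler("xyz",o["tcp_rot"]).as_matrix().round(3)[2])
capture("wrist")
o=get_obs();print(o["tool_pos"],R.from_euler("xyz",o["tcp_rot"]).as_matrix().round(3)[2])
E
```

```text
[533.71144585 -32.68496608 126.31427774] [-0.999 -0.024  0.033]
[528.76619404 -31.85976964 118.10593444] [-1.    -0.019  0.02 ]
```

Request:
carry_out --pt "0 0 40 0" --pt "0 0 80 0" --pt "0 0 110 0" --pt "0 0 120 0" --pt "0 0 120 0" --pt "0 0 120 0" --pt "0 0 120 0" --pt "0 0 120 0" --pt "0 0 120 0" --pt "0 0 80 0" --pt "0 0 40 0" --pt "0 0 0 0"

```text
time: 23.0
tool_pos: [528.6, -31.8, 116.6]
tcp_rot: [-0.75, 1.543, -0.573]
contact_force: [1.4, 0.1, 0.2]
grip_width: 58.0
```

```bash
python3 - <<'E'
from h import *
o=get_obs();print(o["tool_pos"],R.from_euler("xyz",o["tcp_rot"]).as_matrix().round(3)[2])
capture("wrist")
o=get_obs();print(o["tool_pos"],R.from_euler("xyz",o["tcp_rot"]).as_matrix().round(3)[2])
E
```

```text
[528.55137955 -31.78904872 116.5918516 ] [-1.    -0.019  0.02 ]
[523.61778761 -30.92112606 108.49252875] [-1.    -0.014  0.007]
```

View pics/t7.png

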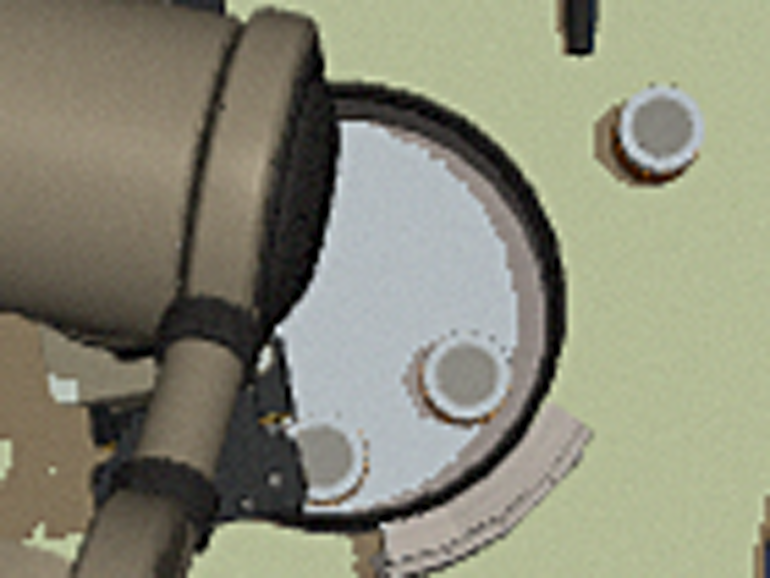

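Request:
carry_out --pt "20 -36 20 35" --pt "40 -72 40 35" --pt "60 -108 40 35" --pt "80 -144 40 35" --pt "100 -180 40 35" --pt "110 -205.5 40 35" --pt "110 -205.5 20 35" --pt "110 -205.5 0 35" --pt "110 -205.5 -30 35" --pt "110 -205.5 -50 35" --pt "110 -205.5 -60 35" --pt "110 -205.5 -60 35" --pt "110 -205.5 -60 35" --pt "110 -205.5 -60 35" --pt "110 -205.5 -60 35" --hand 76

```text
time: 24.3
tool_pos: [634.6, -236.9, 50.6]
tcp_rot: [-1.134, 1.552, -0.346]
contact_force: [0.4, 0.0, -0.2]
grip_width: 75.5
```

```bash
python3 - <<'E'
from h import *
print(ray("top",235+662/5.5,110+127/5.5,34), "B",ray("top",235+465/5.5,110+373/5.5,38),"T",ray("top",235+322/5.5,110+455/5.5,38))
o=get_obs();print(o["tool_pos"],R.from_euler("xyz",o["tcp_rot"]).as_matrix().round(3))
E
```

```text
[ 634.  -236.8   34. ] B [ 519.9 -147.9   38. ] T [482.3 -84.3  38. ]
[ 634.6315617  -236.89300781   50.55294793] [[ 0.017 -0.709  0.705]
 [-0.006  0.705  0.709]
 [-1.    -0.017  0.008]]
```

Request:
carry_out --pt "-0.5 0 -20 0" --pt "-0.5 0 -34 0" --pt "-0.5 0 -40 0" --pt "-0.5 0 -40 0" --pt "-0.5 0 -40 0"

```text
time: 24.72
tool_pos: [634.5, -237.0, 11.4]
tcp_rot: [-1.14, 1.551, -0.351]
contact_force: [0.2, -0.3, -0.2]
grip_width: 76.1
```

Request:
carry_out --pt "0 0 0 0" --pt "0 0 0 0" --pt "0 0 0 0" --pt "0 0 0 0" --pt "0 0 0 0" --pt "0 0 0 0" --pt "0 0 30 0" --pt "0 0 60 0" --pt "0 0 85 0" --pt "0 0 95 0" --pt "0 0 100 0" --pt "0 0 100 0" --pt "0 0 100 0" --pt "0 0 100 0" --hand 20

```text
time: 25.88
tool_pos: [633.6, -236.6, 109.2]
tcp_rot: [-1.113, 1.555, -0.325]
contact_force: [0.4, -0.4, -0.0]
grip_width: 39.3
```

Request:
carry_out --pt "-15 35 0 0" --pt "-30 70 0 0" --pt "-43.5 102.5 0 0" --pt "-43.5 102.5 0 0" --pt "-43.5 102.5 -30 0" --pt "-43.5 102.5 -60 0" --pt "-43.5 102.5 -80 0" --pt "-43.5 102.5 -90 0" --pt "-43.5 102.5 -93 0" --pt "-43.5 102.5 -93 0" --pt "-43.5 102.5 -93 0"

```text
time: 26.8
tool_pos: [590.2, -134.3, 15.8]
tcp_rot: [-1.113, 1.555, -0.324]
contact_force: [0.6, 0.1, -0.5]
grip_width: 39.4
```

Request:
carry_out --pt "0 0 0 0" --pt "0 0 0 0" --pt "0 0 0 0" --pt "0 0 30 0" --pt "0 0 70 0" --pt "0 0 110 0" --pt "-40 -40 140 0" --pt "-80 -80 160 0" --pt "-120 -120 160 0" --pt "-150 -150 160 0" --pt "-160 -160 160 0" --pt "-160 -160 160 0" --pt "-160 -160 160 0" --pt "-160 -160 160 0" --pt "-160 -160 160 0" --hand 58

```text
time: 28.05
tool_pos: [430.5, -294.1, 176.0]
tcp_rot: [-1.098, 1.555, -0.311]
contact_force: [-0.0, 0.9, 0.1]
grip_width: 57.9
```

```bash
python3 - <<'E'
from h import *
o=get_obs();print(o["tool_pos"],R.from_euler("xyz",o["tcp_rot"]).as_matrix().round(3))
im,t=snap("top","t8.png"); im2=im
a=cv2.resize(im[110:215,235:375],None,fx=3.8,fy=3.8,interpolation=cv2.INTER_CUBIC)
s=capture("side")[:,:,::-1]; b=cv2.resize(s[175:280,262:332+10],None,fx=3.3,fy=3.8,interpolation=cv2.INTER_CUBIC)
cv2.imwrite("pics/m8.png",np.hstack([a,b])); print(a.shape,b.shape)
E
```

```text
[ 430.46428666 -294.12414616  176.02235832] [[ 0.015 -0.709  0.705]
 [-0.005  0.705  0.709]
 [-1.    -0.014  0.007]]
(399, 532, 3) (399, 264, 3)
```

View pics/m8.png

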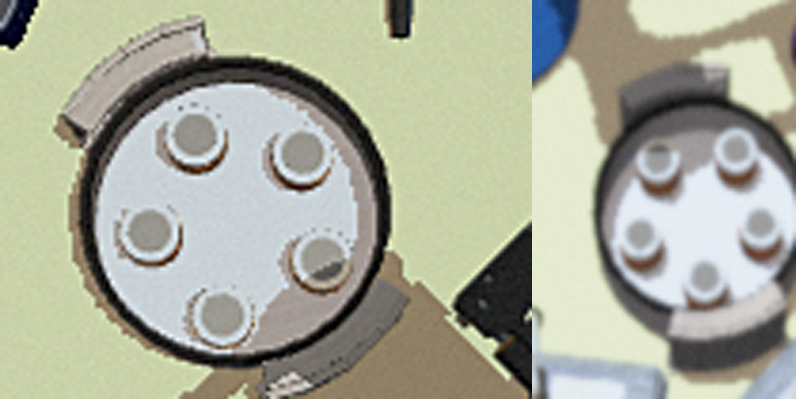

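Request:
carry_out --pt "0 -40 30 51.3" --pt "0 -80 50 51.3" --pt "0 -89 50 51.3" --pt "0 -89 50 51.3" --pt "0 -89 50 51.3" --pt "0 -89 50 51.3" --pt "0 -89 50 51.3" --pt "0 -89 50 51.3" --pt "0 -89 50 51.3" --pt "0 -89 50 51.3" --pt "0 -89 50 51.3" --pt "0 -89 50 51.3" --hand 60

```text
time: 29.15
tool_pos: [431.1, -382.2, 225.8]
tcp_rot: [-1.093, 1.555, 0.591]
contact_force: [0.0, -0.1, 0.4]
grip_width: 60.0
```

```bash
python3 - <<'E'
from h import *
im,t=snap("wrist","w9.png"); print(t[0], R.from_euler("xyz",t[1]).as_matrix().round(3), get_obs()["joint_positions"])
a=np.radians(6.3); x=np.array([np.cos(a),np.sin(a),0])
for n,r,z in [("pin+",113,9.5),("pin-",-113,9.5),("bar+",65,53),("bar-",-65,53),("c",0,53)]: print(n,proj("wrist",np.array([430.5,-383,z])+r*x,t))
E
```

```text
[ 431.10245407 -382.23503831  225.75408847] [[ 0.013 -0.994 -0.113]
 [ 0.009 -0.113  0.994]
 [-1.    -0.014  0.007]] [-0.86716401  0.43478628  1.3838433   0.01584218  1.32122489 -2.55514939]
pin+ [312.5 256.2]
pin- [312.6  63.4]
bar+ [312.6 235.7]
bar- [312.7 113.1]
c [312.6 178.1]
```

View pics/w9.png

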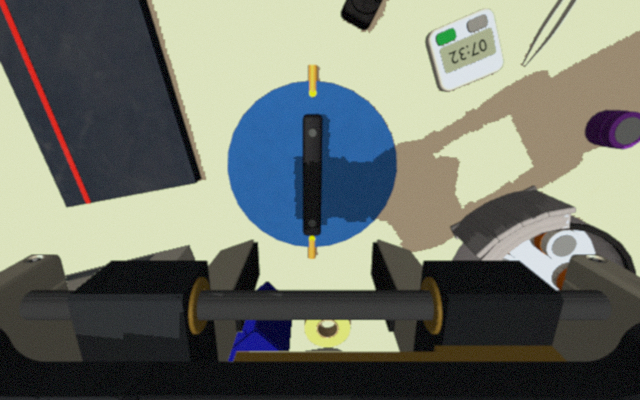

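Request:
carry_out --pt "0.5 -0.5 -40 0" --pt "0.5 -0.5 -80 0" --pt "0.5 -0.5 -120 0" --pt "0.5 -0.5 -150 0" --pt "0.5 -0.5 -175 0" --pt "0.5 -0.5 -190 0" --pt "0.5 -0.5 -199 0" --pt "0.5 -0.5 -199 0" --pt "0.5 -0.5 -199 0"

```text
time: 29.95
tool_pos: [431.7, -383.1, 27.1]
tcp_rot: [-1.115, 1.555, 0.568]
contact_force: [1.3, 0.4, -0.5]
grip_width: 60.2
```

Request:
carry_out --pt "0 0 0 0" --pt "0 0 0 0" --pt "0 0 0 0" --pt "0 0 0 0" --pt "0 0 0 0" --pt "0 0 0 0" --pt "0 0 0 0" --pt "0 0 5 0" --pt "0 0 20 0" --pt "0 0 40 0" --pt "0 0 55 0" --pt "0 0 60 0" --pt "0 0 60 0" --pt "0 0 60 0" --pt "0 0 60 0" --hand 5

```text
time: 31.2
tool_pos: [431.1, -382.4, 85.9]
tcp_rot: [-0.954, 1.555, 0.73]
contact_force: [0.5, 0.3, -4.3]
grip_width: 20.1
```

```bash
python3 - <<'E'
from h import *
o=get_obs();print(o["tool_pos"],R.from_euler("xyz",o["tcp_rot"]).as_matrix().round(3),o["contact_force"],o["moment"],o["joint_positions"].round(2))
E
```

```text
[ 431.11050875 -382.39426544   85.87131688] [[ 0.011 -0.994 -0.113]
 [ 0.01  -0.113  0.994]
 [-1.    -0.013  0.009]] [ 0.54419142  0.27045845 -4.26085444] [ 0.12731625 -0.11999249  0.04331427] [-0.87  0.58  1.56  0.02  1.   -2.56]
```

Request:
carry_out --pt "0 0 25 0" --pt "0 0 50 -5" --pt "10 25 60 -11" --pt "20 50 60 -17" --pt "30 75 60 -23" --pt "40 100 60 -29" --pt "50 125 60 -35" --pt "60 150 60 -41" --pt "70 175 60 -47" --pt "80 200 60 -53" --pt "90 225 60 -59" --pt "100 250 60 -65" --pt "108 270 60 -71" --pt "113 283 60 -77" --pt "116 290 60 -83" --pt "116 290 60 -88" --pt "116 290 60 -91" --pt "116 290 60 -91" --pt "116 290 60 -91" --pt "116 290 60 -91"

```text
time: 32.87
tool_pos: [546.8, -92.4, 145.2]
tcp_rot: [-1.006, 1.556, -0.909]
contact_force: [-0.2, 0.5, -4.0]
grip_width: 19.6
```

```bash
python3 - <<'E'
from h import *
im,t=snap("side","s10.png",(222,135,382,275),5); o=get_obs(); print(t[0],R.from_euler("xyz",t[1]).as_matrix().round(3),o["contact_force"],o["moment"],o["joint_positions"].round(2))
z=t[0][2]+16.9
for n,r in (("+",113),("-",-113)):
  a=np.radians(95.5); q=proj("side",[t[0][0]+r*np.cos(a),t[0][1]+r*np.sin(a),z-34.5]); print(n,q,(q-[222,135])*5)
E
```

```text
[546.75703885 -92.44654566 145.23506471] [[ 0.009 -0.097  0.995]
 [-0.011  0.995  0.097]
 [-1.    -0.012  0.008]] [-0.0581699  -0.00865101 -3.16209743] [-0.00052961 -0.13689663  0.0293812 ] [-0.3   0.47  1.57 -0.01  1.09 -0.39]
+ [348.6 225.7] [633.  453.5]
- [275.3 205.3] [266.5 351.5]
```

View pics/s10.png

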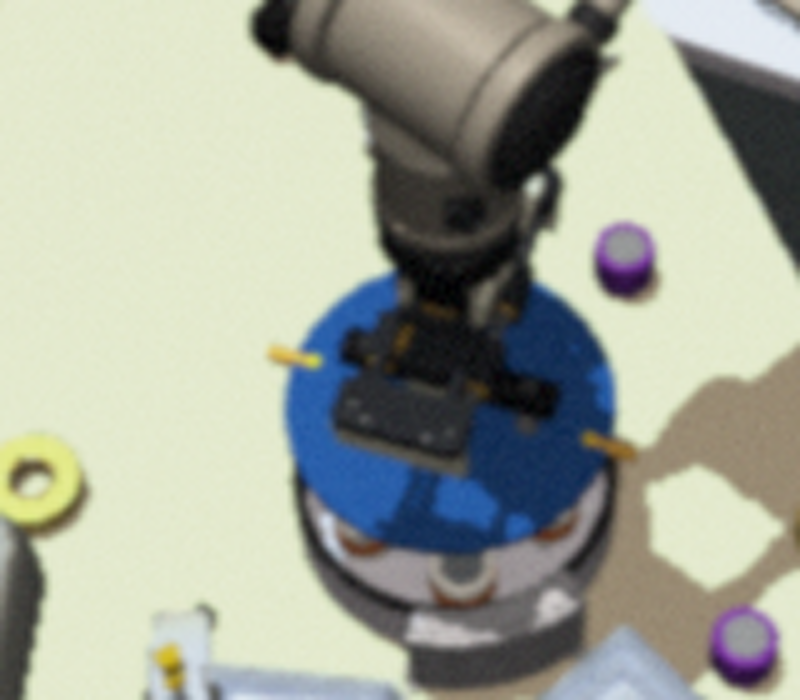

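Request:
carry_out --pt "0 0 -15 0" --pt "0 0 -30 0" --pt "0 0 -42 0" --pt "0 0 -52 0" --pt "0 0 -58 0" --pt "0 0 -62 0" --pt "0 0 -65 0" --pt "0 0 -67 0" --pt "0 0 -69 0" --pt "0 0 -71 0" --pt "0 0 -71 0" --pt "0 0 -71 0" --pt "0 0 -71 0"

```text
time: 34.0
tool_pos: [550.8, -93.0, 78.9]
tcp_rot: [-0.708, 1.547, -0.611]
contact_force: [0.4, 3.3, 19.5]
grip_width: 20.6
```

```bash
python3 - <<'E'
from h import *
o=get_obs(); print(o["tool_pos"],R.from_euler("xyz",o["tcp_rot"]).as_matrix().round(3),o["contact_force"],o["moment"],o["grip_width"])
E
```

```text
[550.75477307 -93.03549051  78.87919872] [[ 0.02  -0.097  0.995]
 [-0.014  0.995  0.097]
 [-1.    -0.015  0.018]] [ 0.41073419  3.28757326 19.51801512] [0.41455092 0.08009363 0.009445  ] 20.586338668204274
```

Request:
carry_out --pt "-2 0 0 0" --pt "-4 0 0 0" --pt "-6 0 0 0" --pt "-6 2 0 0" --pt "-6 2 0 0" --pt "-4 2 0 0" --pt "-4 -1 0 0" --pt "-4 -3 0 0" --pt "-4 -1 0 0" --pt "-4 0 0 0" --pt "-4 0 0 0"

```text
time: 34.92
tool_pos: [548.8, -94.0, 81.3]
tcp_rot: [-0.665, 1.541, -0.567]
contact_force: [0.8, -0.9, 7.1]
grip_width: 20.6
```

```bash
python3 - <<'E'
from h import *
im,t=snap("side","s11.png",(222,135,382,275),5)
o=get_obs(); print(o["tool_pos"],R.from_euler("xyz",o["tcp_rot"]).as_matrix().round(3),o["contact_force"],o["moment"],o["grip_width"])
E
```

```text
[548.79694972 -93.9348186   81.26702815] [[ 0.025 -0.097  0.995]
 [-0.016  0.995  0.097]
 [-1.    -0.018  0.023]] [ 0.51617623 -1.26709133  8.01264907] [-0.11100857  0.13169932  0.07271303] 20.492374032678576
```

View pics/s11.png

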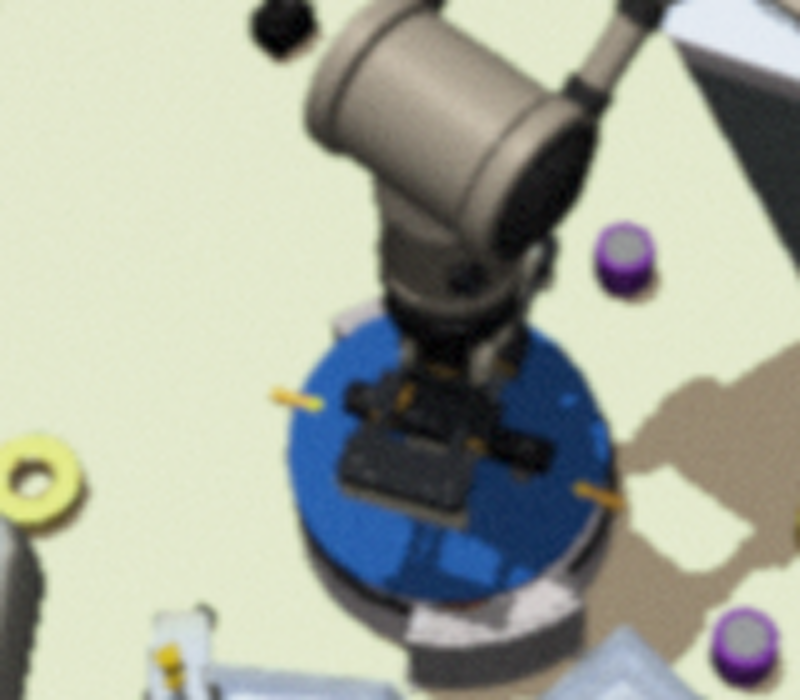

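```bash
python3 - <<'E'
from h import *
c=lambda x,y:(222+x/5,135+y/5)
for z in (57.5,60,63): 
  a=ray("side",*c(271,396),z);b=ray("side",*c(621,503),z); print(z,a,b,(a+b)/2,np.linalg.norm(a-b))
# pan ring centre from top images, refine: claws from t8
im=cv2.imread("pics/t8.png"); g=cv2.cvtColor(im,cv2.COLOR_BGR2GRAY)
m=(g<75).astype(np.uint8); m[:115]=0;m[215:]=0;m[:,:245]=0;m[:,345:]=0
n,l,s,ce=cv2.connectedComponentsWithStats(m); i=1+s[1:,4].argmax(); print(s[i])
cs,_=cv2.findContours((l==i).astype(np.uint8),cv2.RETR_EXTERNAL,cv2.CHAIN_APPROX_NONE)
print(cv2.fitEllipse(max(cs,key=len)))
print(proj("top",[547,-92,56.5]))
E
```

```text
57.5 [ 550.9 -211.7   57.5] [534.5  14.9  57.5] [542.7 -98.4  57.5] 227.19269354448878
60 [ 552.  -210.9   60. ] [535.7  15.3  60. ] [543.85 -97.8   60.  ] 226.78652958233653
63 [ 553.4 -209.9   63. ] [537.2  15.8  63. ] [545.3  -97.05  63.  ] 226.28064433353552
[256 125  82  82 981]
((296.2450866699219, 165.2069549560547), (80.59034729003906, 81.19942474365234), 133.33065795898438)
[296.9 165.5]
```

Request:
carry_out --pt "0 0 4 0" --pt "0 0 8 0" --pt "1 3 8 0" --pt "2 6 8 0" --pt "2 7 8 0" --pt "2 7 8 0" --pt "2 7 8 0" --pt "2 7 8 0" --pt "2 7 8 0"

```text
time: 35.72
tool_pos: [550.7, -87.0, 89.1]
tcp_rot: [-0.67, 1.542, -0.572]
contact_force: [0.3, -1.1, -4.4]
grip_width: 20.1
```

```bash
python3 - <<'E'
from h import *
o=get_obs(); print(o["tool_pos"],o["contact_force"],R.from_euler("xyz",o["tcp_rot"]).as_matrix()[:,0].round(3))
im,t=snap("side","s12.png",(222,135,382,275),5)
# brass/yellow pin ends: orange-yellow pixels within the crop, excluding tape
h=cv2.cvtColor(im,cv2.COLOR_BGR2HSV); m=((h[:,:,0]>12)&(h[:,:,0]<32)&(h[:,:,1]>110)&(h[:,:,2]>90)).astype(np.uint8)
n,l,s,c=cv2.connectedComponentsWithStats(m)
for i in range(1,n):
    if s[i,4]>6 and 255<c[i][0]<370 and 180<c[i][1]<260: print(s[i],c[i].round(1))
old=cv2.imread("pics/s10.png"); old=cv2.resize(old,None,fx=.2,fy=.2,interpolation=cv2.INTER_AREA)
for f in("s10","s11"):
  old=cv2.resize(cv2.imread(f"pics/{f}.png"),None,fx=.2,fy=.2,interpolation=cv2.INTER_AREA)
  h=cv2.cvtColor(old,cv2.COLOR_BGR2HSV); m=((h[:,:,0]>12)&(h[:,:,0]<32)&(h[:,:,1]>110)&(h[:,:,2]>90)).astype(np.uint8)
  n,l,s,c=cv2.connectedComponentsWithStats(m)
  for i in range(1,n):
    if s[i,4]>6 : print(f,s[i]+[222,135,0,0,0],(c[i]+[222,135]).round(1))
E
```

```text
[550.65624261 -86.99147139  89.05219854] [ 0.26213076 -1.08779189 -4.44733536] [ 0.025 -0.016 -1.   ]
[278 213   9   3  16] [281.5 214.2]
[339 232   9   6  22] [343.8 234.6]
s10 [276 205   9   3  13] [279.8 205.8]
s10 [339 222  10   5  24] [344. 224.]
s10 [227 236  10   5  21] [231.5 238.4]
s10 [253 264   5   9  26] [255.7 267.6]
s11 [277 213   8   3  14] [279.8 214.4]
s11 [338 232   9   5  22] [342.5 234. ]
s11 [227 236   9   5  21] [231.1 238.5]
s11 [253 264   5   9  26] [255.7 267.6]
```

```bash
python3 - <<'E'
from h import *
for f,tool,a,b in [("s10",[546.8,-92.4,145.2],(279.8,205.8),(344,224)),("s11",[548.8,-93.9,81.3],(279.8,214.4),(342.5,234)),("s12",[550.7,-87,89.1],(281.5,214.2),(343.8,234.6))]:
  for dz in (0,-4,-8,-12):
    z=tool[2]-17.6+dz
    A=ray("side",*a,z);B=ray("side",*b,z); d=B-A
    print(f,dz,"lid-tool",((A+B)/2-tool)[:2].round(1),"len",np.linalg.norm(d).round(1),"ang",np.degrees(np.arctan2(d[1],d[0])).round(1))
E
```

```text
s10 0 lid-tool [-1.8 -0.6] len 198.4 ang 95.2
s10 -4 lid-tool [-3.8 -1.6] len 199.0 ang 95.2
s10 -8 lid-tool [-5.8 -2.5] len 199.7 ang 95.2
s10 -12 lid-tool [-7.8 -3.5] len 200.3 ang 95.2
s11 0 lid-tool [-5.3 -3.8] len 203.3 ang 93.7
s11 -4 lid-tool [-7.2 -4.8] len 203.8 ang 93.7
s11 -8 lid-tool [-9.1 -5.7] len 204.5 ang 93.7
s11 -12 lid-tool [-11.   -6.7] len 205.0 ang 93.7
s12 0 lid-tool [-4.7 -4.5] len 201.7 ang 92.9
s12 -4 lid-tool [-6.5 -5.5] len 202.4 ang 92.9
s12 -8 lid-tool [-8.5 -6.3] len 203.0 ang 92.9
s12 -12 lid-tool [-10.4  -7.2] len 203.6 ang 92.9
```

```bash
cat > fit.py <<'E'
from h import *
from scipy.optimize import least_squares
def model(p,tool,yaw,tilt):
    # p: sx (jaw), sy along bar, sz, pitch about jaw axis, half length ; pins along bar
    sx,sy,sz,pt,hl=p
    Rj=R.from_euler("z",yaw-90,degrees=True)*R.from_euler("x",0)
    T=R.align_vectors([[tilt[0],tilt[1],-1]],[[0,0,-1]])[0]*R.from_euler("z",yaw,degrees=True)
    L=T*R.from_euler("x",pt)
    g=np.array(tool)+T.apply([sx,sy,17+sz])
    return np.r_[proj("side",g+L.apply([0,-hl,-34.5])),proj("side",g+L.apply([0,hl,-34.5]))]
E
python3 - <<'E'
from fit import *
D=[("s10",[546.8,-92.4,145.2],(279.8,205.8),(344,224),(.009,-.011)),("s11",[548.8,-93.9,81.3],(279.8,214.4),(342.5,234),(.025,-.016)),("s12",[550.7,-87,89.1],(281.5,214.2),(343.8,234.6),(.025,-.016))]
base=None
for f,t,a,b,ti in D:
    ob=np.r_[a,b]
    if base is None:
        r=least_squares(lambda q: np.r_[model([q[0],q[1],0,0,q[2]],t,5.5,ti)-ob],[0,0,99]); base=r.x; print(f,r.x.round(2),r.fun.round(2))
    else:
        r=least_squares(lambda q: model([base[0],base[1]+q[0],q[1],q[2],base[2]],t,5.5,ti)-ob,[0,0,0]); print(f,r.x.round(3),r.fun.round(2))
E
```

```text
s10 [ 0.  0. 99.] [-0.2  0.5 -0.2  0.6]
s11 [0. 0. 0.] [ 0.6  2.7 -0.2  1.1]
s12 [0. 0. 0.] [0.5 2.9 0.5 0.7]
```

```bash
sed -i 's/return (q\[:2\]\/q\[2\]).round(1)/return q[:2]\/q[2]/' h.py
python3 - <<'E'
from fit import *
D=[("s10",[546.8,-92.4,145.2],(279.8,205.8),(344,224),(.009,-.011)),("s11",[548.8,-93.9,81.3],(279.8,214.4),(342.5,234),(.025,-.016)),("s12",[550.7,-87,89.1],(281.5,214.2),(343.8,234.6),(.025,-.016))]
base=None
for f,t,a,b,ti in D:
    ob=np.r_[a,b]
    if base is None:
        r=least_squares(lambda q: np.r_[model([q[0],q[1],0,0,q[2]],t,5.5,ti)-ob],[0,0,99]); base=r.x; print(f,r.x.round(2),r.fun.round(2))
    else:
        r=least_squares(lambda q: model([base[0],base[1]+q[0],q[1],q[2],base[2]],t,5.5,ti)-ob,[0,0,0]); print(f,r.x.round(3),r.fun.round(2))
E
```

```text
s10 [-1.92 -0.12 99.01] [ 0.01 -0.02 -0.01  0.02]
s11 [ 0.658  8.06  -0.047] [ 0.33 -0.   -0.3  -0.07]
s12 [ 0.693  6.561 -0.071] [-0.01 -0.    0.01  0.  ]
```

Request:
carry_out --pt "-1.5 -0.5 0 0" --pt "-3 -0.5 0 0" --pt "-3 -0.5 -4 0" --pt "-3 -0.5 -8 0" --pt "-3 -0.5 -11 0" --pt "-3 -0.5 -14 0" --pt "-3 -0.5 -15 0" --pt "-3 -0.5 -15 0" --pt "-3 -0.5 -15 0"

```text
time: 36.52
tool_pos: [549.8, -88.1, 77.3]
tcp_rot: [-0.622, 1.536, -0.524]
contact_force: [-2.6, -0.1, 19.7]
grip_width: 20.6
```

```bash
python3 - <<'E'
from h import *
o=get_obs(); print(o["tool_pos"],o["contact_force"],o["moment"],R.from_euler("xyz",o["tcp_rot"]).as_matrix()[:,0].round(3))
E
```

```text
[549.75346659 -88.07154758  77.32977859] [-2.58897972 -0.05147717 19.67977778] [0.21792312 0.68904368 0.01334166] [ 0.03  -0.018 -0.999]
```

Request:
carry_out --pt "0 0 0 0" --pt "0 0 0 0" --pt "0 0 0 0" --pt "0 0 0 0" --pt "0 0 20 0" --pt "-10 0 60 0" --pt "-50 0 100 0" --pt "-90 0 130 0" --pt "-130 0 140 0" --pt "-150 0 140 0" --pt "-150 0 140 0" --pt "-150 0 140 0" --pt "-150 0 140 0" --pt "-150 0 140 0" --hand 60

```text
time: 37.68
tool_pos: [400.5, -88.2, 216.9]
tcp_rot: [-0.621, 1.536, -0.523]
contact_force: [0.2, -0.3, 0.2]
grip_width: 60.0
```

```bash
python3 - <<'E'
from h import *
im,t=snap("side","s13.png"); im2,_=snap("top","t13.png")
print(t[0],R.from_euler("xyz",t[1]).as_matrix().round(3))
cv2.imwrite("pics/m13.png",np.hstack([cv2.resize(im[160:280,242:382],None,fx=3.6,fy=4,interpolation=cv2.INTER_CUBIC)[:, :504],cv2.resize(im2[110:230,250:350],None,fx=2.9,fy=4,interpolation=cv2.INTER_CUBIC)]))
E
```

```text
[400.46680283 -88.22292874 216.91776489] [[ 0.03  -0.097  0.995]
 [-0.017  0.995  0.098]
 [-0.999 -0.02   0.028]]
```

View pics/m13.png

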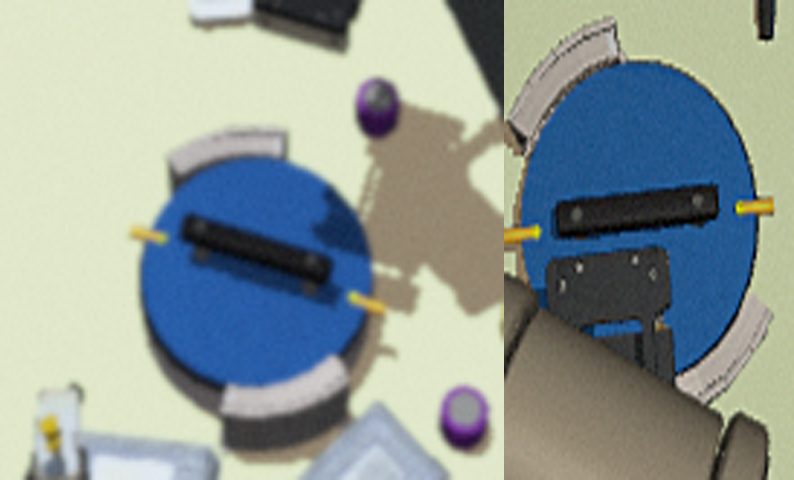

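```bash
python3 - <<'E'
from h import *
for z in (54,57.5,62):
  a=ray("side",278.4,218.2,z);b=ray("side",348.7,236.7,z);d=b-a;print("side pins",z,a,b,(a+b)/2,np.linalg.norm(d).round(1),np.degrees(np.arctan2(d[1],d[0])).round(1))
a=ray("top",268.6,163.7,101);b=ray("top",323.4,160.2,101);d=a-b;print("top bar",a,b,(a+b)/2,np.linalg.norm(d).round(1),np.degrees(np.arctan2(d[1],d[0])).round(1))
print("pin y-",ray("top",342.8,161.7,57.5))
def comp(n,f):
  im=cv2.imread("pics/"+f);h=cv2.cvtColor(im,cv2.COLOR_BGR2HSV);m=((h[:,:,0]>12)&(h[:,:,0]<32)&(h[:,:,1]>110)&(h[:,:,2]>90)).astype(np.uint8)
  k,l,s,c=cv2.connectedComponentsWithStats(m)
  for i in range(1,k):
    if s[i,4]>6: print(n,s[i],c[i].round(1))
import os
E
python3 - <<'E'
from h import *
for n in("side","top"):
  im=capture(n)[:,:,::-1].copy();h=cv2.cvtColor(im,cv2.COLOR_BGR2HSV);m=((h[:,:,0]>12)&(h[:,:,0]<32)&(h[:,:,1]>110)&(h[:,:,2]>90)).astype(np.uint8)
  k,l,s,c=cv2.connectedComponentsWithStats(m)
  for i in range(1,k):
    if s[i,4]>6 and 240<c[i][0]<370 and 140<c[i][1]<250: print(n,s[i],c[i].round(1),ray(n,*c[i],57.5),ray(n,*c[i],62))
  b=((h[:,:,0]>95)&(h[:,:,0]<120)&(h[:,:,1]>120)).astype(np.uint8); k,l,s,c=cv2.connectedComponentsWithStats(b)
  for i in range(1,k):
    if s[i,4]>1500:
      cs,_=cv2.findContours((l==i).astype(np.uint8),0,cv2.CHAIN_APPROX_NONE); hull=cv2.convexHull(max(cs,key=len)); e=cv2.fitEllipse(hull); print(n,"blue",s[i],e,ray(n,*e[0],61),proj(n,[547.5,-91,61]))
E
```

```text
side pins 54 [ 559.3 -200.3   54. ] [533.3  22.7  54. ] [546.3 -88.8  54. ] 224.5 96.7
side pins 57.5 [ 560.9 -199.2   57.5] [535.   23.2  57.5] [547.95 -88.    57.5 ] 223.9 96.6
side pins 62 [ 563.  -197.8   62. ] [537.2  23.9  62. ] [550.1  -86.95  62.  ] 223.2 96.6
top bar [543.3 -27.8 101. ] [ 553. -154.  101.] [548.15 -90.9  101.  ] 126.6 94.4
pin y- [ 557.4 -203.2   57.5]
side [279 217   8   3  14] [281.9 218.1] [ 556.5 -189.3   57.5] [ 558.6 -188.    62. ]
side [340 234   9   5  24] [344.8 235.9] [537.2  11.4  57.5] [539.4  12.1  62. ]
side blue [ 282  200   63   57 2540] ((312.5178527832031, 228.1478271484375), (57.26033401489258, 63.74774932861328), 84.98442840576172) [552.9 -87.8  61. ] [312.27233376 226.33847754]
side blue [  12  252   59   53 2317] ((41.19581604003906, 278.0215759277344), (51.22227096557617, 58.02421951293945), 75.45291137695312) [1008.9 -743.3   61. ] [312.27233376 226.33847754]
side blue [  13  361   57   39 1813] ((40.93055725097656, 387.5524597167969), (50.276588439941406, 58.810977935791016), 57.31577682495117) [1249.9 -544.6   61. ] [312.27233376 226.33847754]
top [330 159  13   5  35] [336.7 161.2] [ 558.4 -188.5   57.5] [ 557.6 -188.2   62. ]
top [249 167  13   4  42] [254.1 168.2] [538.9  11.1  57.5] [538.2  10.5  62. ]
top blue [  56    0  122   73 2428] ((115.21414184570312, 13.416950225830078), (93.88372802734375, 145.50491333007812), 126.92903900146484) [918.7 359.1  61. ] [296.41538865 164.96955925]
top blue [ 256  126   81   78 3358] ((296.20458984375, 165.06314086914062), (79.73575592041016, 81.07111358642578), 101.17568969726562) [547.3 -90.5  61. ] [296.41538865 164.96955925]
```

Request:
carry_out --pt "0 0 40 0" --pt "0 0 80 0" --pt "0 0 100 0" --pt "0 0 100 0" --pt "0 0 100 0" --pt "0 0 100 0" --pt "0 0 100 0" --pt "0 0 60 0" --pt "0 0 20 0" --pt "0 0 -20 0"

```text
time: 38.72
tool_pos: [399.6, -87.8, 194.6]
tcp_rot: [-0.626, 1.537, -0.528]
contact_force: [0.5, -0.4, -1.1]
grip_width: 59.8
```

```bash
python3 - <<'E'
from h import *
capture("wrist")
o=get_obs();print(o["tool_pos"],R.from_euler("xyz",o["tcp_rot"]).as_matrix().round(3)[2])
E
```

```text
[395.00548804 -85.9366886  187.38532447] [-1.    -0.013  0.015]
```

Request:
carry_out --pt "0 0 40 0" --pt "0 0 80 0" --pt "0 0 120 0" --pt "0 0 120 0" --pt "0 0 120 0" --pt "0 0 120 0" --pt "0 0 120 0" --pt "0 0 80 0" --pt "0 0 40 0" --pt "0 0 0 0"

```text
time: 39.6
tool_pos: [394.2, -85.6, 185.4]
tcp_rot: [-0.731, 1.552, -0.633]
contact_force: [1.2, -0.5, -1.6]
grip_width: 59.9
```

```bash
python3 - <<'E'
from h import *
capture("wrist")
o=get_obs();print(o["tool_pos"],R.from_euler("xyz",o["tcp_rot"]).as_matrix().round(3))
E
```

```text
[389.66449489 -83.80002065 178.31230545] [[ 0.002 -0.097  0.995]
 [-0.006  0.995  0.097]
 [-1.    -0.006  0.002]]
```

Request:
carry_out --pt "40 -2 0 0" --pt "80 -3 0 0" --pt "120 -4 0 0" --pt "150 -5 0 0" --pt "158 -5.5 0 0" --pt "158 -5.5 0 0" --pt "158 -5.5 -20 0" --pt "158 -5.5 -45 0" --pt "158 -5.5 -70 0" --pt "158 -5.5 -90 0" --pt "158 -5.5 -100 0" --pt "158 -5.5 -103 0" --pt "158 -5.5 -103 0" --pt "158 -5.5 -103 0" --pt "158 -5.5 -103 0"

```text
time: 40.9
tool_pos: [548.3, -89.5, 76.8]
tcp_rot: [-1.057, 1.563, -0.96]
contact_force: [0.1, 0.3, -0.2]
grip_width: 60.0
```

Request:
carry_out --pt "0 0 0 0" --pt "0 0 0 0" --pt "0 0 0 0" --pt "0 0 0 0" --pt "0 0 0 0" --pt "0 0 0 0" --pt "0 0 0 0" --pt "0 0 0 0" --hand 5

```text
time: 41.57
tool_pos: [548.4, -89.5, 76.7]
tcp_rot: [-1.037, 1.563, -0.939]
contact_force: [-0.1, 0.7, 0.3]
grip_width: 19.8
```

```bash
python3 - <<'E'
from h import *
o=get_obs();print(o["tool_pos"],R.from_euler("xyz",o["tcp_rot"]).as_matrix().round(3),o["contact_force"],o["moment"],o["joint_positions"].round(2))
E
```

```text
[548.40344694 -89.51376425  76.72078746] [[ 0.005 -0.097  0.995]
 [-0.006  0.995  0.097]
 [-1.    -0.007  0.004]] [-0.07678749  0.68560776  0.32222479] [ 0.00745723 -0.23869673 -0.00337   ] [-0.3   0.55  1.64 -0.01  0.94 -0.39]
```

Request:
carry_out --pt "0 0 0 -4" --pt "0 0 0 -8" --pt "0 0 0 -12" --pt "0 0 0 -16" --pt "0 0 0 -20" --pt "0 0 0 -24" --pt "0 0 0 -28" --pt "0 0 0 -32" --pt "0 0 0 -36" --pt "0 0 0 -40" --pt "0 0 0 -44" --pt "0 0 0 -48" --pt "0 0 0 -50" --pt "0 0 0 -50"

```text
time: 42.73
tool_pos: [548.8, -89.8, 76.5]
tcp_rot: [-0.941, 1.562, -1.717]
contact_force: [2.3, -1.5, -3.5]
grip_width: 19.6
```

```bash
python3 - <<'E'
from h import *
o=get_obs();r=R.from_euler("xyz",o["tcp_rot"]).as_matrix();print(o["tool_pos"],r.round(3)[2],"jaw",np.degrees(np.arctan2(r[1,2],r[0,2])),o["contact_force"],o["moment"])
E
```

```text
[548.79607734 -89.79016833  76.49745289] [-1.    -0.007  0.005] jaw -44.44879632903572 [ 2.28611475 -1.46172301 -3.52809232] [-0.21590725 -0.44356153  0.07726923]
```

Request:
carry_out --pt "0 0 0 -3" --pt "0 0 -0.5 -6" --pt "0 0 -1 -9" --pt "0 0 -1.5 -12" --pt "0 0 -2 -15" --pt "0 0 -2.5 -18" --pt "0 0 -2.5 -21" --pt "0 0 -2.5 -24" --pt "0 0 -2.5 -26" --pt "0 0 -2.5 -28" --pt "0 0 -2.5 -30" --pt "0 0 -2.5 -30"

```text
time: 43.73
tool_pos: [549.0, -89.7, 73.4]
tcp_rot: [-0.919, 1.562, -2.217]
contact_force: [3.9, -0.5, -6.7]
grip_width: 20.7
```

```bash
python3 - <<'E'
from h import *
o=get_obs();r=R.from_euler("xyz",o["tcp_rot"]).as_matrix();print(o["tool_pos"],r.round(3)[2],"jaw",np.degrees(np.arctan2(r[1,2],r[0,2])),o["contact_force"],o["moment"])
for n in("side","top"):
  im=capture(n)[:,:,::-1].copy();h=cv2.cvtColor(im,cv2.COLOR_BGR2HSV);m=((h[:,:,0]>12)&(h[:,:,0]<32)&(h[:,:,1]>110)&(h[:,:,2]>90)).astype(np.uint8)
  k,l,s,c=cv2.connectedComponentsWithStats(m)
  for i in range(1,k):
    if s[i,4]>2 and 240<c[i][0]<370 and 110<c[i][1]<275: print(n,s[i],c[i].round(1),ray(n,*c[i],57.5))
E
```

```text
[549.0130159  -89.70532213  73.41562303] [-1.    -0.007  0.005] jaw -74.35602041948272 [ 3.91279306 -0.51316864 -6.7303725 ] [-0.09972689 -0.62493646  0.81315481]
side [311 253   1   3   3] [311. 254.] [631.7 -58.1  57.5]
side [253 264   5   9  27] [255.7 267.7] [ 735.1 -188.6   57.5]
top [308 198   4   6  17] [309.1 201. ] [ 461.1 -122.3   57.5]
```

Request:
carry_out --pt "0 0 0 -2" --pt "0 0 0 -4" --pt "0 0 0 -5" --pt "0 0 0 -5" --pt "0 0 0 -5"

```text
time: 44.25
tool_pos: [549.4, -90.3, 73.4]
tcp_rot: [-0.763, 1.562, -2.144]
contact_force: [4.7, -3.2, -6.3]
grip_width: 21.3
```

```bash
python3 - <<'E'
from h import *
o=get_obs();r=R.from_euler("xyz",o["tcp_rot"]).as_matrix();print(o["tool_pos"],r.round(3)[2],"jaw",np.degrees(np.arctan2(r[1,2],r[0,2])),o["contact_force"],o["moment"])
E
```

```text
[549.43965191 -90.27097486  73.44049681] [-1.    -0.006  0.006] jaw -79.15273564377416 [ 4.72486103 -3.21595045 -6.30105237] [-0.46825787 -0.68293288  1.21681039]
```

Request:
carry_out --pt "0 0 0 3" --pt "0 0 0 3" --pt "0 0 0 3" --pt "0 0 0 3" --pt "0 0 0 3" --pt "0 0 30 3" --pt "0 0 70 3" --pt "-40 0 110 3" --pt "-80 0 130 3" --pt "-120 -30 140 3" --pt "-150 -60 140 3" --pt "-150 -100 140 3" --pt "-150 -130 140 3" --pt "-150 -130 140 3" --pt "-150 -130 140 3" --pt "-150 -130 140 3" --hand 60

```text
time: 45.58
tool_pos: [399.2, -219.9, 213.3]
tcp_rot: [-0.865, 1.563, -2.196]
contact_force: [-0.3, 1.3, -0.5]
grip_width: 59.7
```

```bash
python3 - <<'E'
from h import *
o=get_obs(); print(o["tool_pos"],o["contact_force"],o["time"])
im,t=snap("side","s15.png"); im2,_=snap("top","t15.png")
cv2.imwrite("pics/m15.png",np.hstack([cv2.resize(im[165:285,252:372],None,fx=3.3,fy=4.5,interpolation=cv2.INTER_CUBIC),cv2.resize(im2[110:230,240:360],None,fx=3.3,fy=4.5,interpolation=cv2.INTER_CUBIC)]))
for n,im in(("side",im),("top",im2)):
  h=cv2.cvtColor(im,cv2.COLOR_BGR2HSV);m=((h[:,:,0]>12)&(h[:,:,0]<32)&(h[:,:,1]>110)&(h[:,:,2]>90)).astype(np.uint8)
  k,l,s,c=cv2.connectedComponentsWithStats(m)
  for i in range(1,k):
    if s[i,4]>1 and 240<c[i][0]<370 and 110<c[i][1]<275: print(n,s[i],c[i].round(1),ray(n,*c[i],57.5))
E
```

```text
[ 399.20474306 -219.90814707  213.29324956] [-0.29142003  1.29953972 -0.49622156] 45.5833
side [315 200   2   3   5] [315.6 201.2] [ 460.1 -118.1   57.5]
side [309 253   2   3   4] [309.8 254. ] [633.2 -61.5  57.5]
side [253 264   5   9  26] [255.7 267.6] [ 734.7 -188.7   57.5]
top [283 125   5   9  22] [284.9 128.8] [636.5 -61.9  57.5]
top [306 197   5   8  19] [307.7 200.5] [ 462.2 -119.1   57.5]
top [327 218   2   3   3] [327.3 219. ] [ 418.3 -166.5   57.5]
top [335 251   1   2   2] [335.  251.5] [ 341.1 -185.2   57.5]
```

View pics/m15.png

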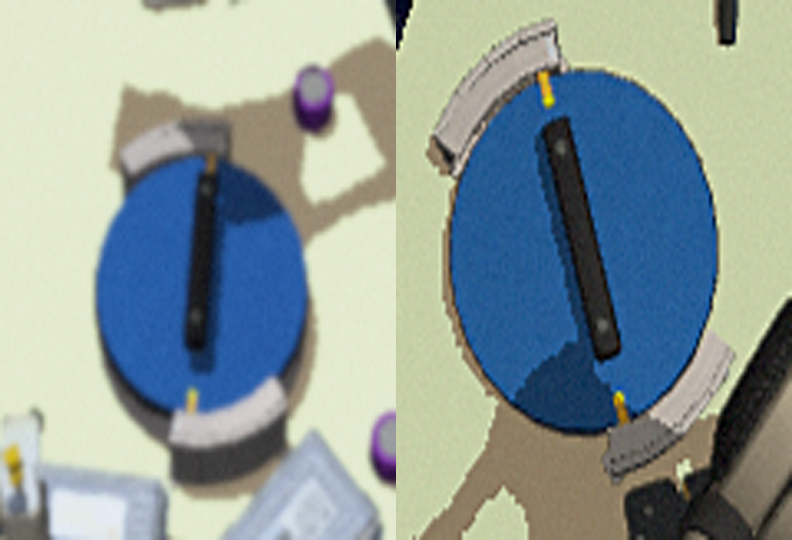

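```bash
python3 -c "
from plant import *
print(close_job())"
```

```text
the job is handed in; nothing more can be done
None
```

The job is handed in at about 45.6 s. All five canisters (four from the heap and the one from the bench) are spread in a ring on the pan floor. The lid is on, twisted home and released.

- **Canisters:** the last picture before the lid went on showed five separate drums standing on the floor, aimed about 70 mm apart. I measured positions for only two of them after placing. The drums were not visible again once the lid was down.
- **Lid:** it reads 18.2° against the pan x axis at about 18°. It is centred to about 2 mm, which is the limit of the calibration. Both pins are under their claws. The handle height was not measured directly, but the tool came down about 3.3 mm during the twist and the torque rose to 1.2 N m at the stop. Both fit a locked lid.
- **Plug and tape:** I never moved near either one and they looked undisturbed in passing. I did not measure their positions again at the end.

Two things went wrong on the way:
- **Finger on a canister:** during one approach a finger pressed on a canister top with about 75 N and tilted the wrist by about 2°. The canisters hardly moved. I took the tilt out with later moves.
- **Lid slip:** the lid slipped and tilted in the grip on the first lowering. I re-aligned it, let it settle on the seal, gripped it again and twisted it from there.

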